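# Set a pump shaft's eccentric at top dead centre with a plunger gauge

## Robot

A 6-joint arm with a two-finger parallel gripper is mounted at the origin on the work surface. World frame = base frame: x ahead of the robot, y to its left, z up, the work surface at z = 0. Lengths are in m, angles in rad, forces in N, time in s.
With the tool pointing down it reaches from about 0.35 to 0.975 m from the base axis. Payload 17.4 kg.
Tool frame: the origin (TCP) lies at the very end of the fingers, on their centre line; the grasp point (between the pads) lies 19 mm behind it (pinch_z is the distance from the TCP to the grasp point, in m); z points along the fingers, y is the line along which they close (so a half turn about z gives the same grasp; the last joint's range is limited). The gripper opens to 85 mm and grips with 20 to 120 N. Pads are 22 mm wide; open, the fingers measure 114 mm over their backs; the gripper's body (76 mm by 85 mm) begins 54 mm behind the grasp point. The pads swing forward as they close: fully open they stand 13 mm farther back than shut.
Start: joints at [-0.038, 0.116, 1.442, -0, 1.584, -0.038], TCP at [0.675, -0, 0.231] pointing down, gripper open.
Joint ranges: [-2.83, 2.83], [-0.83, 2.19], [0.07, 2.5], [-1.14, 4.28], [0.01, 3], [-2.97, 2.97]. Speed limits (rad/s): [1.89, 1.89, 2.22, 3.14, 3.14, 3.14].

## Interface

Orientations are given as a 3x3 rotation matrix whose columns are the frame's x, y, z axes.
In Python, from cell import * gives the robot as it stands. The module is installed in compiled form; this text tells all that it offers.
- The arm moves only by the tool drive_tool, never from a script. Its argument "targets" is a list of rows, each a list of 5 numbers: the shift along the tool's x, y, z in cm, then the turn about the tool's z in rad, then the finger opening in cm, from 0 to 8.54. In form: [[x, y, z, roll, claw], ...]. A call has 1 to 8 rows; each row shifts and turns the commanded pose from where the row before left it, along the tool's axes as they then stand; what a row does not reach is not made up. A row lasts 1/8 s, in which the tool goes at most 62.5 mm and 10.7 degrees, less where a joint would pass 70% of its speed; a pose out of reach is approached as far as the arm can. A call with a gripper value outside its range is refused whole. The fingers move at their own pace and stop on an object; "squeeze" is the grip in N (left out, the last holds). Time passes only in rows, so rows that do not move let the fingers close. It gives the time, the measured TCP pose, the force, the opening and the grip force at its end, in the units of the state.
- get_obs(): the state, without advancing time (a new reading comes with each control period).
- read_camera(name): name is "scene" or "side" or "wrist"; returns (picture, depth): 420x560x3 uint8, blue, green, red; 420x560 float32, m along the optical axis (not along the pixel's ray), 0 where there is no reading.
- camera_info(name): a dict with "intrinsics" (3x3 intrinsics, pixels), "distortion" ([k1, k2, p1, p2, k3] as OpenCV has them; the pictures are not rectified), "pose" (4x4, takes a point from camera to world coordinates); the wrist camera has in their place "tool_from_camera" (4x4, takes a point from camera to tool coordinates, whose origin is the TCP and whose axes are the flange's). Camera axes: x right, y down, z forward; pixel columns grow to the right and rows downward; lengths in m; the calibration is good to about 2 mm. A picture is of the moment at which its call begins: read the wrist's pose just before it. camera_info takes no time and is no camera call.
- sign_off(): hands the job in; it is judged then, once.
Trained networks look in the newest picture that a camera, given by its name, has taken for a name from the list of things; names that differ only in an ending like _2 or _b are one class to them, and where a whole thing is asked for, a point or a joint stands for the part that bears it (a point fixed in the world has none). Each returns a list of dicts, best first, with "score" (0 to 1); they miss things now and then, are a little off and sometimes report something else, mostly with a low value. They report only what shows in the picture. A call takes as long as a camera call.
- spot_in(query, camera): "xyz" ([x, y, z] in m, in world coordinates, good to about 4 mm: the middle of the surface that is visible of it).
- silhouettes(query, camera): "mask" (420x560 bool, what is visible of it).
The state is a dict: "time_s": time; "joint_positions": joint angles; "qd": joint speeds; "joint_efforts": joint torques, N m; "tool_pos": TCP position; "orientation": TCP orientation; "ft_force": force on the tool from outside, world axes, zero at the start; "ft_torque": the same for the moment, N m; "finger_gap": finger opening in m; "grasp_force": force on a finger pad.
Only numpy, scipy, OpenCV 4.12 (cv2) and the standard library are available. Lean on these libraries where they do the work, as an engineer would, in place of code of your own. Each camera call takes 0.05 s, during which the arm holds its last target. There are 200 camera calls.

## Task

Slide the dial gauge up to the brass eccentric of the pump shaft mounted on centres until its sprung plunger is about half pressed in. Then turn the shaft by its crank and watch the plunger pass its lowest and its highest reading, and leave the shaft standing at the highest reading with the gauge still bearing on it and your hand off. Never let the plunger run to the end of its travel, do not force the crank, and leave the other things on the bench alone.

Things in the scene. Friction and masses are not known exactly. Their poses are not given: they have to be found in the camera images.
- fixture: Grey base plate (140 x 345 x 16 mm, x by y) with a white column and top arm (top 130 mm above the bench) that hold an upright pump shaft between two centres. Fixed; place and yaw differ. Origin: on the shaft's axis at bench level; z up. The gauge stands on its +y side, the column on its -y side; the plate runs from y -115 to +230 mm.
- ecc_axis (a point): Point on the shaft's fixed axis, 65 mm above the bench, inside the brass eccentric: a 44 mm disc, 22 mm high, set 5 mm off the axis, turning with the shaft. The plunger so swings 10 mm per turn, nearly as a cosine, with one highest and one lowest reading. Where the high spot lies relative to the crank is unknown and differs each time: only the plunger tells.
- axis_top (a point): Point on the vertical axis of shaft and crank, 185 mm above the bench (the height of the middle of the crank knob). The shaft turns endlessly both ways, with about 0.1 N m of friction, which also holds it where it is left.
- crank: Aluminium crank clamped on the shaft above the top arm: an arm, top 155 mm above the bench, runs along the crank's own x to the knob 45 mm from the axis. Origin on the shaft axis at bench level. Over 80 N between fingers and crank or knob, the squeeze included, is forcing it: hold it lightly.
- crank_knob (a point): Upright black crank knob, 22 mm diameter, from 157 to 201 mm above the bench, 45 mm from the shaft axis; this point is on the knob's axis, 185 mm above the bench. It spins freely on its pin, so fingers holding it from above can travel full circles about the shaft axis without turning the wrist.
- carriage (a joint): Slide of the gauge carriage, m: 0 fully out, grows as it is pushed towards the shaft (fixture's -y), stop at 0.045. About 7 N of friction; stays where left. With carriage at c and plunger at p, the tip's y in the fixture's frame is 0.040 - c + p. At the start the plunger does not touch the eccentric.
- carriage_post (a point): Upright yellow post, 16 mm diameter, to push the gauge carriage by; top 132 mm above the bench. This point: on its axis, 118 mm above the bench, 208 mm from the shaft axis along the fixture's +y when the carriage reads 0. The round dial (76 mm diameter, top 92 mm above the bench) is on the carriage, its centre 83 mm nearer the shaft.
- plunger (a joint): Travel of the sprung plunger, m: 0 fully out, grows as pressed in, 0.026 is the end (over 0.025 counts as run to the end); 0.5 N plus 0.05 N per mm. The red needle on the white dial shows it: points to the shaft at 0, turns clockwise from above 0.19 rad per mm. Half in is about 0.0125: set there, a full turn of the shaft stays within the travel.
- plunger_tip (a point): Rounded steel tip (8 mm diameter, red collar behind it) of the plunger, 65 mm above the bench; moves along the fixture's y and presses towards the shaft axis. Bearing on the eccentric, it stands 17 mm (lowest reading) to 27 mm (highest) from the shaft axis, less up to 0.4 mm of give under load.
- spray_bottle: White bottle with a blue cap, 60 mm diameter, 140 mm tall, standing by the column; origin at the centre of its underside. Leave alone.
- spare_sleeve: Brass ring, 44 mm outer diameter, 22 mm high, lying on the bench; origin at the centre of its underside. Leave alone.
- hex_driver: Hand driver with a red handle, 200 mm long, lying on the bench beyond the fixture; origin under its middle, at bench level. Leave alone.
- screw_cup: Small yellow cup, 64 mm across the rim, 45 mm tall; origin at the centre of its underside. Leave alone.

How it is judged:
By the outcome, as a careful person would: the job done as asked, in the order asked, and still so for the second after the job is handed in, with the robot touching nothing.
It also fails if it takes over 64 s, if anything falls off the work surface, if the arm or the gripper's body presses on something with over 40 N, if the wrist force passes 120 N, or if a joint passes its speed limit or range.

## Working session

There is one attempt and no reset: what is moved stays moved. The work goes in short steps, Python scripts to look and compute and a tool call to move; the robot and the scene stay as the last step left them, time stands still between calls to the robot, and variables do not carry over. Pictures are saved under pics/ and viewed, at most 10 in all, crops included, and the job is handed in when it is done.

Besides the shell and the picture viewer there is one more tool, called after "Request:" by a JSON object that holds its "method" and its "body". drive_tool: Moves the arm, as the interface text tells. Its arguments: {"type":"object","properties":{"targets":{"type":"array","items":{"type":"array","items":{"type":"number"}}},"squeeze":{"type":"number"}},"required":["targets"]}

```bash
mkdir -p pics; cat > h.py <<'E'
from cell import *
import numpy as np, cv2
E
python3 - <<'E'
from h import *
o=get_obs(); print({k:np.round(v,3).tolist() for k,v in o.items()})
for n in ["scene","side"]:
    im,d=read_camera(n); cv2.imwrite(f"pics/{n}0.png",im)
    print(n,np.round(camera_info(n)["pose"],3).tolist())
    for q in ["crank_knob","carriage_post","plunger_tip","crank","fixture","carriage"]:
        print(q,[(np.round(r["xyz"],4).tolist(),round(r["score"],2)) for r in spot_in(q,n)][:2])
E
```

```text
{'time_s': 0.0, 'joint_positions': [-0.038, 0.117, 1.442, -0.0, 1.584, -0.038], 'qd': [0.001, 0.001, -0.0, -0.001, 0.001, 0.001], 'joint_efforts': [-0.003, -73.202, -63.248, -0.0, 0.007, -0.0], 'tool_pos': [0.675, -0.0, 0.231], 'orientation': [[0.0, 1.0, -0.001], [1.0, -0.0, 0.0], [0.0, -0.001, -1.0]], 'ft_force': [-0.918, -0.467, -0.163], 'ft_torque': [-0.004, -0.005, 0.001], 'grasp_force': 0.0, 'finger_gap': 0.085}
scene [[0.873, 0.342, -0.348, 0.983], [0.488, -0.6, 0.633, -0.744], [0.008, -0.723, -0.691, 0.859], [0.0, 0.0, 0.0, 1.0]]
crank_knob [([0.6585, -0.1093, 0.1858], 0.65)]
carriage_post [([0.5819, 0.0371, 0.086], 0.71)]
plunger_tip [([0.5837, 0.0389, 0.0884], 0.69)]
crank [([0.6433, -0.109, 0.1543], 0.97), ([0.5805, 0.0352, 0.087], 0.55)]
fixture [([0.7705, -0.0533, 0.0191], 0.61), ([0.6252, -0.112, 0.0166], 0.6)]
carriage [([0.5846, 0.0379, 0.0866], 0.74)]
side [[-0.998, -0.055, 0.04, 0.559], [-0.064, 0.573, -0.817, 0.831], [0.022, -0.818, -0.575, 0.767], [0.0, 0.0, 0.0, 1.0]]
crank_knob [([0.6532, -0.0911, 0.1835], 0.7)]
carriage_post [([0.5817, 0.0543, 0.0407], 0.89)]
plunger_tip [([0.5975, 0.0127, 0.0318], 0.72)]
crank [([0.6448, -0.0898, 0.1533], 0.7)]
fixture [([0.601, 0.0127, 0.03], 0.98)]
carriage [([0.576, 0.0601, 0.038], 0.56)]
```

View pics/scene0.png

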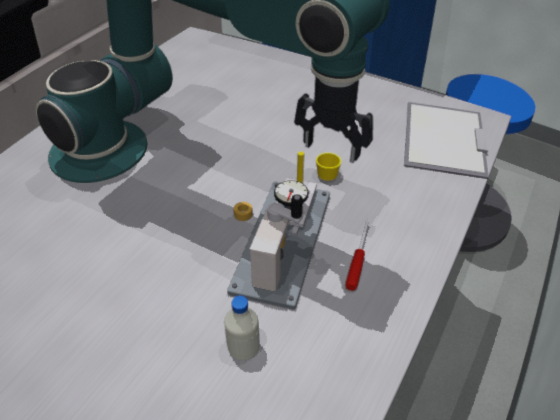

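View pics/side0.png

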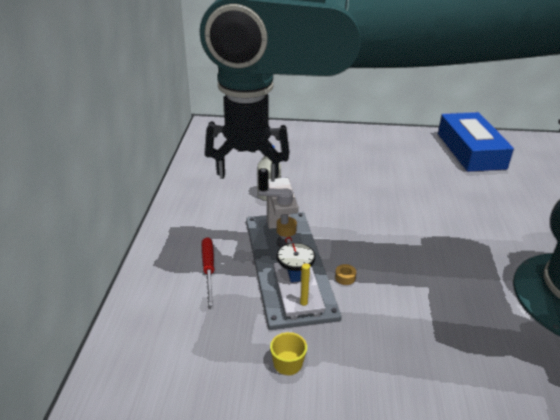

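```bash
cat >> h.py <<'E'
def cloud(n,toolpose=None):
    if n=="wrist": o=get_obs()
    im,d=read_camera(n); I=camera_info(n)
    if n=="wrist":
        T=np.eye(4);T[:3,:3]=o["orientation"];T[:3,3]=o["tool_pos"];P=T@np.array(I["tool_from_camera"])
    else: P=np.array(I["pose"])
    K=np.array(I["intrinsics"]);D=np.array(I["distortion"])
    h,w=d.shape;u,v=np.meshgrid(np.arange(w),np.arange(h))
    uv=cv2.undistortPoints(np.stack([u,v],-1).reshape(-1,1,2).astype(float),K,D).reshape(h,w,2)
    X=np.dstack([uv*d[...,None],d])@P[:3,:3].T+P[:3,3]; X[d==0]=np.nan
    return im,X,(P,K,D)
def proj(p,c):
    P,K,D=c; p=(np.atleast_2d(p)-P[:3,3])@P[:3,:3]
    return cv2.projectPoints(p,np.zeros(3),np.zeros(3),K,D)[0].reshape(-1,2)
E
python3 - <<'E'
from h import *
for n in ["scene","side","wrist"]:
    im,X,c=cloud(n)
    if n=="wrist": cv2.imwrite("pics/wrist0.png",im)
    x,y,z=X[...,0],X[...,1],X[...,2]
    m=(z>.009)&(z<.023)&(x>.45)&(x<.85)&(y>-.35)&(y<.3)
    m=cv2.morphologyEx(m.astype(np.uint8),cv2.MORPH_OPEN,np.ones((3,3)))
    k,l,s,_=cv2.connectedComponentsWithStats(m)
    q=X[m>0][:,:2]; 
    for i in range(1,k):
        if s[i,4]>60: 
            qq=X[l==i]; print(n,i,s[i,4],np.round(qq.min(0),3),np.round(qq.max(0),3),cv2.minAreaRect(qq[:,:2].astype(np.float32)))
    # yellow post
    hsv=cv2.cvtColor(im,cv2.COLOR_BGR2HSV)
    ym=(hsv[...,0]>20)&(hsv[...,0]<35)&(hsv[...,1]>150)&(z>.06)
    p=X[ym]; 
    if len(p): print(n,"post",len(p),np.round(np.median(p,0),4),p.min(0),p.max(0))
    km=(z>.165)&(z<.206)&(im.max(2)<70)&(x>.5)&(x<.75)&(y<.0)&(y>-.2)
    p=X[km]; 
    if len(p): print(n,"knob",len(p),np.round(np.median(p,0),4),p.min(0),p.max(0))
E
```

```text
scene 1 67 [0.561 0.221 0.01 ] [0.598 0.239 0.023] ((0.577735960483551, 0.23359538614749908), (0.03812415897846222, 0.013692397624254227), 17.0036563873291)
scene 4 4148 [ 0.491 -0.229  0.009] [0.709 0.141 0.023] ((0.5999132394790649, -0.04301747679710388), (0.1411542445421219, 0.35046622157096863), 14.367642402648926)
scene 8 89 [ 0.47  -0.039  0.009] [ 0.502 -0.006  0.023] ((0.4902040958404541, -0.026395278051495552), (0.03975386917591095, 0.018351158127188683), 41.49806213378906)
scene 9 81 [0.737 0.011 0.011] [0.761 0.097 0.02 ] ((0.7494177222251892, 0.05432309955358505), (0.005904541816562414, 0.08761336654424667), 13.02969741821289)
scene 12 77 [ 0.777 -0.102  0.012] [ 0.795 -0.061  0.023] ((0.7892467379570007, -0.08206748962402344), (0.04071471840143204, 0.01614546962082386), 77.94151306152344)
scene post 140 [0.5652 0.0971 0.1015] [0.55816871 0.09368632 0.06131239] [0.57028152 0.10433066 0.13519813]
scene knob 204 [ 0.663  -0.1071  0.1869] [ 0.6501395  -0.11234225  0.1652178 ] [ 0.67061548 -0.09121176  0.20300676]
side 1 3916 [ 0.49  -0.225  0.009] [0.707 0.14  0.023] ((0.598
[... 1314 characters left out ...]
.022 0.013] [0.526 0.108 0.022] ((0.5095912218093872, 0.06655041128396988), (0.024641327559947968, 0.08713432401418686), 13.67685317993164)
wrist 3 1204 [ 0.736 -0.099  0.01 ] [0.774 0.096 0.023] ((0.7606677412986755, -0.0008403435349464417), (0.02201196737587452, 0.1980149745941162), 7.935306072235107)
wrist 4 1170 [ 0.457 -0.038  0.009] [0.5   0.005 0.023] ((0.47884121537208557, -0.01631186157464981), (0.04199725389480591, 0.042976655066013336), 22.397369384765625)
wrist post 1938 [0.5677 0.097  0.1196] [ 0.5535369  -0.10046553  0.06011655] [0.74466857 0.10833047 0.3280967 ]
wrist knob 465 [ 0.6585 -0.0913  0.1731] [ 0.64652647 -0.09964426  0.16506035] [ 0.66746149 -0.08919516  0.1827725 ]
```

View pics/wrist0.png

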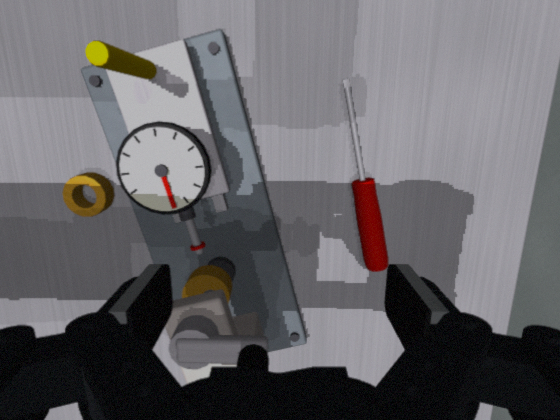

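Request:
{"method": "drive_tool", "body": {"targets": [[2.6,-2.8,0,0.18,5],[2.1,-3.2,0,0.18,5],[1.5,-3.5,0,0.18,5],[1.1,-3.7,0,0.18,5],[0,0,0,0.18,5],[0,0,0,0.18,5],[0,0,0,0.18,5],[0,0,0,0.18,5]]}}

```text
time_s: 1.85
tool_pos: [0.5657, 0.1072, 0.2314]
orientation: [[0.992, 0.125, 0.0], [0.125, -0.992, 0.0], [0.0, -0.0, -1.0]]
ft_force: [-1.0, -0.9, 0.2]
finger_gap: 0.0502
grasp_force: 0.0
```

Request:
{"method": "drive_tool", "body": {"targets": [[0,0,0,0.18,5],[0,0,0,0.18,5],[0,0,0,0.18,5],[0,0,0,0.18,5],[0,0,0,0.18,5],[0,0,0,0.18,5],[0,0,0,0.1,5],[0,0,0,0,5]]}}

```text
time_s: 2.85
tool_pos: [0.5657, 0.1072, 0.2313]
orientation: [[0.499, -0.867, 0.0], [-0.867, -0.499, 0.0], [0.0, -0.0, -1.0]]
ft_force: [-0.9, 0.4, -0.0]
finger_gap: 0.0499
grasp_force: 0.0
```

```bash
python3 - <<'E'
from h import *
o=get_obs(); print(o["time_s"],np.round(o["tool_pos"],4),np.round(o["joint_positions"],3),np.round(o["orientation"],3).tolist())
im,X,c=cloud("wrist"); cv2.imwrite("pics/wrist1.png",im)
R=np.array(o["orientation"]); t=np.array([.5612,.1031,.108]); print("delta tool cm",(R.T@(t-o["tool_pos"]))*100)
print("post top px",proj([.5612,.1031,.132],c), "axis tip px",proj([[.6128,-.0984,.065]],c))
print("-y fix in tool",R.T@np.array([.248,-.969,0]))
E
```

```text
2.85 [0.5657 0.1072 0.2313] [ 0.143 -0.1    1.659  0.     1.583  2.762] [[0.499, -0.867, 0.0], [-0.867, -0.499, 0.0], [0.0, -0.0, -1.0]]
delta tool cm [ 0.13007463  0.59715501 12.33427569]
post top px [[286.00440596 209.08257479]] axis tip px [[361.86427405 -78.85891142]]
-y fix in tool [ 9.63553659e-01  2.68382836e-01 -1.88880639e-05]
```

View pics/wrist1.png

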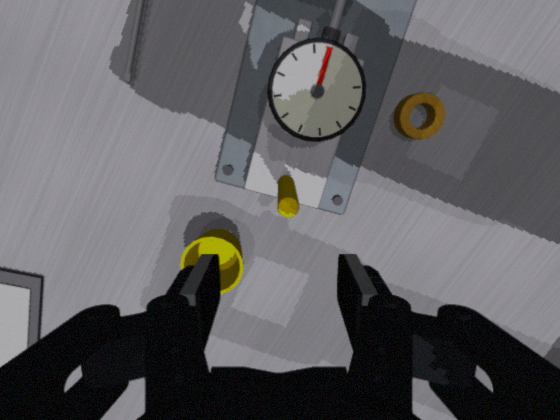

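Request:
{"method": "drive_tool", "body": {"targets": [[0.1,0.6,4,0,5],[0,0,4,0,5],[0,0,3,0,5],[0,0,1.3,0,5],[0,0,0,0,5]]}}

```text
time_s: 3.52
tool_pos: [0.561, 0.1033, 0.1082]
orientation: [[0.499, -0.867, -0.001], [-0.867, -0.499, -0.0], [-0.0, 0.001, -1.0]]
ft_force: [0.3, 0.3, 0.7]
finger_gap: 0.0506
grasp_force: 0.0
```

Request:
{"method": "drive_tool", "body": {"targets": [[0,0,0,0,1.2],[0,0,0,0,1.2],[0,0,0,0,1.2],[0,0,0,0,1.2]], "squeeze": 40}}

```text
time_s: 4.03
tool_pos: [0.5605, 0.1029, 0.1097]
orientation: [[0.498, -0.867, -0.001], [-0.867, -0.498, -0.001], [0.0, 0.001, -1.0]]
ft_force: [-12.5, -4.9, 11.4]
finger_gap: 0.0145
grasp_force: 39.2
```

```bash
python3 - <<'E'
from h import *
o=get_obs(); print(o["time_s"],np.round(o["tool_pos"],4),o["finger_gap"],o["grasp_force"],o["ft_force"])
im,X,c=cloud("wrist"); cv2.imwrite("pics/wrist2.png",im)
t=np.array([-.248,.969])
print("dial px",[proj([*(np.array([.6128,-.0984])+t*(.125-k)),.09],c) for k in (0,.03)])
E
```

```text
4.025 [0.5605 0.1029 0.1097] 0.014536719560627897 39.22633767127991 [-12.5112762   -4.90891763  11.44549113]
dial px [array([[327.04839531,  80.67823697]]), array([[349.39043481,   5.28994245]])]
```

Request:
{"method": "drive_tool", "body": {"targets": [[0.39,0.11,0,0,1.2],[0.39,0.11,0,0,1.2],[0.39,0.11,0,0,1.2],[0.39,0.11,0,0,1.2],[0.39,0.11,0,0,1.2],[0,0,0,0,1.2]]}}

```text
time_s: 4.82
tool_pos: [0.5654, 0.0838, 0.1098]
orientation: [[0.498, -0.867, -0.001], [-0.867, -0.498, 0.0], [-0.001, 0.001, -1.0]]
ft_force: [-13.5, 1.1, 10.9]
finger_gap: 0.0142
grasp_force: 39.3
```

```bash
cat >> h.py <<'E'
YAW=np.deg2rad(14.35); AX=np.array([.6128,-.0984]); EY=np.array([-np.sin(YAW),np.cos(YAW)]); EX=np.array([EY[1],-EY[0]])
def needle(n="wrist",save=None,c0=None,zp=.091):
    im,X,(P,K,D)=cloud(n)
    if save: cv2.imwrite(save,im)
    b,g,r=[im[...,i].astype(int) for i in range(3)]
    v,u=np.nonzero((r>110)&(r-g>60)&(r-b>60))
    uv=cv2.undistortPoints(np.stack([u,v],-1).reshape(-1,1,2).astype(float),K,D).reshape(-1,2)
    d=np.c_[uv,np.ones(len(uv))]@P[:3,:3].T; s=(zp-P[2,3])/d[:,2]
    w=(P[:3,3]+d*s[:,None])[:,:2]-AX; f=np.c_[w@EX,w@EY]       # fixture frame
    # white dial centre from depth
    m=(abs(X[...,2]-.09)<.008); q=X[m][:,:2]-AX; q=np.c_[q@EX,q@EY]; q=q[(abs(q[:,0])<.05)&(q[:,1]>.03)&(q[:,1]<.18)]
    ctr=cv2.minEnclosingCircle(q.astype(np.float32)) if len(q) else None
    c=np.array([0,c0]) if c0 else np.array(ctr[0]); e=f-c; k=(np.hypot(*e.T)<.036); e=e[k]; rr=np.hypot(*e.T)
    e=e[rr>.012]; a=np.arctan2(*e.mean(0)[::-1]); th=(-np.pi/2-a)%(2*np.pi)  # cw from -y
    if th>5.8: th-=2*np.pi
    print(n,"t",round(get_obs()["time_s"],2),"ctr",ctr,"n",len(e),"theta",round(th,3),"p mm",round(th/.19,2))
    return th/.19
E
python3 - <<'E'
from h import *
o=get_obs(); p=(np.array(o["tool_pos"])[:2]-AX); print(p@EX,p@EY,o["finger_gap"],o["ft_force"])
needle(save="pics/w3.png"); needle(c0=p@EY-.083)
E
```

```text
-0.0007503952405472081 0.1882765445059889 0.014242748638029908 [-13.47554033   1.06747283  10.91256433]
wrist t 4.88 ctr ((-0.005483977496623993, 0.12428108602762222), 0.056331031024456024) n 333 theta 0.088 p mm 0.46
wrist t 4.92 ctr ((-0.005386638455092907, 0.12441784143447876), 0.05622230842709541) n 535 theta 0.632 p mm 3.33
```

View pics/w3.png

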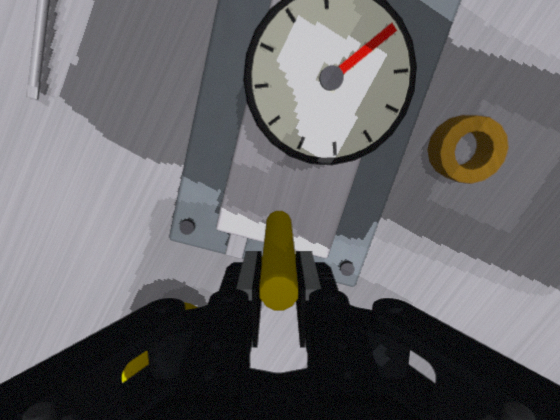

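Request:
{"method": "drive_tool", "body": {"targets": [[0.29,0.08,0,0,1.2],[0.29,0.08,0,0,1.2],[0.29,0.08,0,0,1.2],[0,0,0,0,1.2]]}}

```text
time_s: 5.42
tool_pos: [0.5676, 0.0753, 0.1097]
orientation: [[0.499, -0.867, -0.001], [-0.867, -0.499, 0.001], [-0.001, 0.001, -1.0]]
ft_force: [-14.4, 2.5, 10.9]
finger_gap: 0.0146
grasp_force: 39.3
```

```bash
python3 - <<'E'
from h import *
o=get_obs(); p=(np.array(o["tool_pos"])[:2]-AX); print(p@EX,p@EY)
needle(c0=p@EY-.083)
E
```

```text
-0.0007365592561296361 0.17943128410091377
wrist t 5.47 ctr ((-0.0037056708242744207, 0.11892785876989365), 0.06017939746379852) n 423 theta 2.215 p mm 11.66
```

Request:
{"method": "drive_tool", "body": {"targets": [[0.08,0.02,0,0,1.2],[0,0,0,0,1.2],[0,0,0,0,4],[0,0,0,0,4],[0,0,-4,0,4],[0,0,-5,0,4],[0,0,-3,0,4]]}}

```text
time_s: 6.35
tool_pos: [0.5689, 0.0741, 0.2313]
orientation: [[0.498, -0.867, 0.003], [-0.867, -0.498, 0.0], [0.001, -0.003, -1.0]]
ft_force: [0.4, 0.0, -1.1]
finger_gap: 0.0402
grasp_force: 0.0
```

```bash
python3 - <<'E'
from h import *
print(get_obs()["time_s"])
needle(c0=.208-.083-.0295); needle(c0=.208-.083-.0295,save="pics/w4.png")
# knob from scene/side depth
for n in ["scene","side"]:
    im,X,c=cloud(n);x,y,z=X[...,0],X[...,1],X[...,2]
    km=(z>.197)&(z<.206)&(im.max(2)<80)&(abs(x-.6575)<.04)&(abs(y+.0985)<.04)
    print(n,km.sum(),np.round(X[km].mean(0),4) if km.sum() else "")
E
```

```text
6.35
wrist t 6.4 ctr ((0.0002360539510846138, 0.11714209616184235), 0.060191791504621506) n 0 theta nan p mm nan
wrist t 6.45 ctr ((0.0014107725583016872, 0.1170898973941803), 0.06078682467341423) n 0 theta nan p mm nan
scene 56 [ 0.6607 -0.1037  0.2006]
side 32 [ 0.6581 -0.0935  0.1994]h.py:30: RuntimeWarning: Mean of empty slice.
  e=e[rr>.012]; a=np.arctan2(*e.mean(0)[::-1]); th=(-np.pi/2-a)%(2*np.pi)  # cw from -y
  ret = um.true_divide(
```

Request:
{"method": "drive_tool", "body": {"targets": [[0,0,0,-0.18,4],[0,0,0,-0.18,4],[0,0,0,-0.18,4],[0,0,0,-0.18,4],[0,0,0,-0.18,4],[0,0,0,-0.18,4],[0,0,0,-0.18,4],[0,0,0,-0.18,4]]}}

```text
time_s: 7.55
tool_pos: [0.5681, 0.0741, 0.2267]
orientation: [[0.922, 0.386, -0.002], [0.386, -0.922, -0.0], [-0.002, -0.001, -1.0]]
ft_force: [-0.1, -0.3, 0.3]
finger_gap: 0.0397
grasp_force: 0.0
```

Request:
{"method": "drive_tool", "body": {"targets": [[0,0,0,-0.18,4],[0,0,0,-0.18,4],[0,0,0,-0.18,4],[0,0,0,-0.18,4],[0,0,0,-0.18,4],[0,0,0,-0.18,4],[0,0,0,-0.1,4],[0,0,0,0,4]]}}

```text
time_s: 8.55
tool_pos: [0.5682, 0.0741, 0.2269]
orientation: [[0.001, 1.0, -0.002], [1.0, -0.001, -0.0], [-0.0, -0.002, -1.0]]
ft_force: [0.3, -0.2, 0.1]
finger_gap: 0.0399
grasp_force: 0.0
```

Request:
{"method": "drive_tool", "body": {"targets": [[-3,2,0,0,4],[-4,2,0,0,4],[-4,2,0,0,4],[-4,2,0,0,4],[-2.3,0.9,0,0,4],[0,0,0,0,4],[0,0,0,0,4]]}}

```text
time_s: 9.43
tool_pos: [0.6571, -0.098, 0.2281]
orientation: [[0.0, 1.0, -0.0], [1.0, -0.0, 0.0], [0.0, -0.0, -1.0]]
ft_force: [1.2, 0.3, -0.3]
finger_gap: 0.04
grasp_force: 0.0
```

```bash
python3 - <<'E'
from h import *
o=get_obs(); print(o["time_s"],np.round(o["tool_pos"],4),np.round(o["orientation"],3).tolist())
im,X,c=cloud("wrist"); cv2.imwrite("pics/w5.png",im)
print(proj([*(AX+EY*(.208-.083-.0295)),.091],c),proj([.658,-.0985,.201],c))
needle(c0=.208-.083-.0295)
R=np.array(o["orientation"]);print((R.T@(np.array([.658,-.0985,.166])-o["tool_pos"]))*100)
E
```

```text
9.425 [ 0.6571 -0.098   0.2281] [[0.0, 1.0, -0.0], [1.0, -0.0, 0.0], [0.0, -0.0, -1.0]]
[[186.10069852  74.96327631]] [[280.32203701 247.24888147]]
wrist t 9.53 ctr ((-0.0008625129121355712, 0.09456943720579147), 0.03823425993323326) n 167 theta 2.342 p mm 12.33
[-0.05436646  0.08785835  6.21328197]
```

View pics/w5.png

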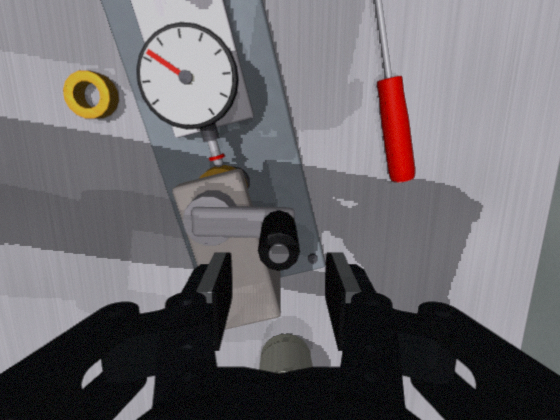

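Request:
{"method": "drive_tool", "body": {"targets": [[0,0.1,3,0,4],[0,0,3.2,0,4],[0,0,0,0,4]]}}

```text
time_s: 9.9
tool_pos: [0.6573, -0.0978, 0.1642]
orientation: [[-0.001, 1.0, -0.004], [1.0, 0.001, 0.001], [0.001, -0.004, -1.0]]
ft_force: [0.9, 0.2, 0.9]
finger_gap: 0.0398
grasp_force: 0.0
```

Request:
{"method": "drive_tool", "body": {"targets": [[0,0,0,0,1.8],[0,0,0,0,1.8],[0,0,0,0,1.8],[0,0,0,0,1.8]], "squeeze": 25}}

```text
time_s: 10.4
tool_pos: [0.6579, -0.0985, 0.1681]
orientation: [[-0.0, 1.0, -0.001], [1.0, 0.0, 0.0], [0.0, -0.001, -1.0]]
ft_force: [-12.7, 1.9, 2.9]
finger_gap: 0.021
grasp_force: 25.6
```

```bash
python3 - <<'E'
from h import *
o=get_obs(); print(o["time_s"],np.round(o["tool_pos"],4),o["finger_gap"],o["grasp_force"],o["ft_force"])
im,X,c=cloud("wrist")
print(proj([*(AX+EY*(.208-.083-.0295)),.091],c))
for n in ["wrist","scene","side"]: needle(n,c0=.208-.083-.0295)
E
```

```text
10.4 [ 0.6579 -0.0985  0.1681] 0.020982823426309766 25.626348853111267 [-12.66928781   1.87642654   2.93921581]
[[158.83560837  63.36767378]]
wrist t 10.5 ctr ((-0.0009123088675551116, 0.09441390633583069), 0.03831332549452782) n 297 theta 2.34 p mm 12.32
scene t 10.55 ctr ((-0.005449838005006313, 0.1034741997718811), 0.03572816401720047) n 7 theta 2.45 p mm 12.89
side t 10.6 ctr ((-0.00038335053250193596, 0.11818347126245499), 0.0611736960709095) n 14 theta 2.209 p mm 11.62
```

Request:
{"method": "drive_tool", "body": {"targets": [[0.878,-0.086,0,0,1.8],[0.844,-0.256,0,0,1.8],[0.778,-0.416,0,0,1.8],[0.682,-0.56,0,0,1.8],[0,0,0,0,1.8]]}}

```text
time_s: 11.22
tool_pos: [0.6453, -0.0664, 0.1681]
orientation: [[-0.001, 1.0, 0.002], [1.0, 0.001, 0.0], [0.0, 0.002, -1.0]]
ft_force: [-3.3, 0.3, 7.8]
finger_gap: 0.021
grasp_force: 26.1
```

```bash
cat > n.py <<'E'
from h import *
o=get_obs(); p=np.array(o["tool_pos"][:2])-AX
print(np.round(o["tool_pos"],4),"r",np.hypot(*p),"ang",np.rad2deg(np.arctan2(p[1],p[0])),o["finger_gap"],o["grasp_force"],np.round(o["ft_force"],1))
for n in ["wrist","side"]: needle(n,c0=.0954)
E
python3 n.py
```

```text
[ 0.6453 -0.0664  0.1681] r 0.045632890761454326 ang 44.53394025235872 0.020996999320570586 26.1499160528183 [-3.3  0.3  7.8]
wrist t 11.28 ctr ((-0.000907826004549861, 0.09427444636821747), 0.03814837709069252) n 250 theta 1.634 p mm 8.6
side t 11.32 ctr ((0.003314228029921651, 0.11794888228178024), 0.061671119183301926) n 6 theta 1.785 p mm 9.39
```

Request:
{"method": "drive_tool", "body": {"targets": [[0.56,-0.682,0,0,1.8],[0.416,-0.778,0,0,1.8],[0.256,-0.844,0,0,1.8],[0.086,-0.878,0,0,1.8],[0,0,0,0,1.8]]}}

```text
time_s: 11.95
tool_pos: [0.6135, -0.0525, 0.1681]
orientation: [[-0.001, 1.0, 0.002], [1.0, 0.001, 0.002], [0.002, 0.002, -1.0]]
ft_force: [-2.3, 8.3, 9.1]
finger_gap: 0.0215
grasp_force: 26.2
```

```bash
python3 n.py
```

```text
[ 0.6135 -0.0525  0.1681] r 0.04587522000366651 ang 89.07001321612435 0.02149360682472363 26.173008978366852 [-2.3  8.3  9.1]
wrist t 12.0 ctr ((0.0015312631148844957, 0.11696251481771469), 0.06032780185341835) n 214 theta 1.187 p mm 6.25
side t 12.05 ctr ((0.0013349149376153946, 0.11812400817871094), 0.06132039055228233) n 10 theta 1.249 p mm 6.57
```

Request:
{"method": "drive_tool", "body": {"targets": [[-0.086,-0.878,0,0,1.8],[-0.256,-0.844,0,0,1.8],[-0.416,-0.778,0,0,1.8],[-0.56,-0.682,0,0,1.8],[0,0,0,0,1.8]]}}

```text
time_s: 12.68
tool_pos: [0.5809, -0.0658, 0.168]
orientation: [[-0.001, 1.0, 0.0], [1.0, 0.001, 0.002], [0.002, 0.0, -1.0]]
ft_force: [-12.5, 9.3, 12.8]
finger_gap: 0.0212
grasp_force: 26.7
```

```bash
python3 n.py
```

```text
[ 0.5809 -0.0658  0.168 ] r 0.04557238928801185 ang 134.39609782977476 0.021206062821452386 26.708621084690094 [-12.5   9.3  12.8]
wrist t 12.72 ctr ((-0.0008519942057318985, 0.09441470354795456), 0.038057927042245865) n 241 theta 1.174 p mm 6.18
side t 12.78 ctr ((-0.002680728444829583, 0.11810961365699768), 0.06225617974996567) n 9 theta 1.264 p mm 6.65
```

Request:
{"method": "drive_tool", "body": {"targets": [[-0.682,-0.56,0,0,1.8],[-0.778,-0.416,0,0,1.8],[-0.844,-0.256,0,0,1.8],[-0.878,-0.086,0,0,1.8],[0,0,0,0,1.8]]}}

```text
time_s: 13.4
tool_pos: [0.5678, -0.0991, 0.168]
orientation: [[0.0, 1.0, -0.0], [1.0, -0.0, -0.0], [-0.0, -0.0, -1.0]]
ft_force: [-13.3, -3.4, 12.5]
finger_gap: 0.0212
grasp_force: 26.7
```

```bash
python3 n.py
```

```text
[ 0.5678 -0.0991  0.168 ] r 0.044973413454537266 ang -179.06273851215897 0.021184586839964235 26.739864349365234 [-13.3  -3.4  12.5]
wrist t 13.45 ctr ((-0.0008294040453620255, 0.09447361528873444), 0.038206666707992554) n 277 theta 1.637 p mm 8.61
side t 13.5 ctr ((-0.003659701906144619, 0.11870329082012177), 0.06194760650396347) n 6 theta 1.782 p mm 9.38
```

Request:
{"method": "drive_tool", "body": {"targets": [[-0.878,0.086,0,0,1.8],[-0.844,0.256,0,0,1.8],[-0.778,0.416,0,0,1.8],[-0.682,0.56,0,0,1.8],[0,0,0,0,1.8]]}}

```text
time_s: 14.12
tool_pos: [0.5824, -0.1309, 0.168]
orientation: [[0.0, 1.0, 0.003], [1.0, -0.0, -0.0], [-0.0, 0.003, -1.0]]
ft_force: [1.4, -1.4, 7.3]
finger_gap: 0.0214
grasp_force: 26.2
```

```bash
python3 n.py
```

```text
[ 0.5824 -0.1309  0.168 ] r 0.04448777240808666 ang -133.0165838561884 0.02143559686686755 26.19363248348236 [ 1.4 -1.4  7.3]
wrist t 14.18 ctr ((-0.0018584318459033966, 0.09048770368099213), 0.037475910037755966) n 0 theta nan p mm nan
side t 14.22 ctr ((-8.401897503063083e-05, 0.11851882189512253), 0.061597589403390884) n 11 theta 2.17 p mm 11.42h.py:30: RuntimeWarning: Mean of empty slice.
  e=e[rr>.012]; a=np.arctan2(*e.mean(0)[::-1]); th=(-np.pi/2-a)%(2*np.pi)  # cw from -y
  ret = um.true_divide(
```

Request:
{"method": "drive_tool", "body": {"targets": [[-0.56,0.682,0,0,1.8],[-0.416,0.778,0,0,1.8],[-0.256,0.844,0,0,1.8],[-0.086,0.878,0,0,1.8],[0,0,0,0,1.8]]}}

```text
time_s: 14.85
tool_pos: [0.6146, -0.1426, 0.168]
orientation: [[-0.001, 1.0, 0.003], [1.0, 0.001, 0.002], [0.002, 0.003, -1.0]]
ft_force: [1.4, 8.1, 6.8]
finger_gap: 0.021
grasp_force: 26.2
```

```bash
python3 n.py
```

```text
[ 0.6146 -0.1426  0.168 ] r 0.044226142465925815 ang -87.71833430585517 0.02102359325460436 26.16365611553192 [1.4 8.1 6.8]
wrist t 14.9 ctr ((-0.0031295716762542725, 0.08536261320114136), 0.03663834184408188) n 0 theta nan p mm nan
side t 14.95 ctr ((-0.0005066865123808384, 0.11872007697820663), 0.0615464523434639) n 10 theta 2.886 p mm 15.19h.py:30: RuntimeWarning: Mean of empty slice.
  e=e[rr>.012]; a=np.arctan2(*e.mean(0)[::-1]); th=(-np.pi/2-a)%(2*np.pi)  # cw from -y
  ret = um.true_divide(
```

Request:
{"method": "drive_tool", "body": {"targets": [[0.086,0.878,0,0,1.8],[0.256,0.844,0,0,1.8],[0,0,0,0,1.8]]}}

```text
time_s: 15.32
tool_pos: [0.6313, -0.1386, 0.168]
orientation: [[-0.001, 1.0, 0.002], [1.0, 0.001, 0.002], [0.002, 0.002, -1.0]]
ft_force: [-2.3, 11.6, 9.4]
finger_gap: 0.0211
grasp_force: 26.3
```

```bash
python3 n.py
```

```text
[ 0.6313 -0.1386  0.168 ] r 0.044307701661148856 ang -65.27405875645746 0.021085006333723417 26.334490478038788 [-2.3 11.6  9.4]
wrist t 15.38 ctr ((-0.0019180811941623688, 0.08938227593898773), 0.03725983574986458) n 0 theta nan p mm nan
side t 15.43 ctr ((-0.00041913703898899257, 0.11841156333684921), 0.06192466989159584) n 13 theta 2.994 p mm 15.76h.py:30: RuntimeWarning: Mean of empty slice.
  e=e[rr>.012]; a=np.arctan2(*e.mean(0)[::-1]); th=(-np.pi/2-a)%(2*np.pi)  # cw from -y
  ret = um.true_divide(
```

Request:
{"method": "drive_tool", "body": {"targets": [[0.416,0.778,0,0,1.8],[0.56,0.682,0,0,1.8],[0,0,0,0,1.8]]}}

```text
time_s: 15.8
tool_pos: [0.6453, -0.1288, 0.1679]
orientation: [[-0.001, 1.0, 0.0], [1.0, 0.001, 0.002], [0.002, 0.0, -1.0]]
ft_force: [-7.8, 11.1, 10.4]
finger_gap: 0.0213
grasp_force: 26.6
```

```bash
python3 n.py
```

```text
[ 0.6453 -0.1288  0.1679] r 0.04451198389482639 ang -43.02584961166011 0.021346567483764952 26.581619381904602 [-7.8 11.1 10.4]
wrist t 15.85 ctr ((-0.0012829601764678955, 0.09231939911842346), 0.03799745813012123) n 0 theta nan p mm nan
side t 15.9 ctr ((-0.0007582183461636305, 0.11806942522525787), 0.06178872659802437) n 12 theta 2.829 p mm 14.89h.py:30: RuntimeWarning: Mean of empty slice.
  e=e[rr>.012]; a=np.arctan2(*e.mean(0)[::-1]); th=(-np.pi/2-a)%(2*np.pi)  # cw from -y
  ret = um.true_divide(
```

Request:
{"method": "drive_tool", "body": {"targets": [[-0.59,-0.693,0,0,1.8],[-0.438,-0.797,0,0,1.8],[0,0,0,0,1.8],[0,0,0,0,1.8]]}}

```text
time_s: 16.4
tool_pos: [0.6302, -0.1393, 0.1679]
orientation: [[-0.001, 1.0, 0.001], [1.0, 0.001, 0.003], [0.003, 0.001, -1.0]]
ft_force: [-7.4, 11.9, 11.6]
finger_gap: 0.0214
grasp_force: 26.4
```

```bash
sed -i 's/^AX=.*//; s/AX=np.array(\[.6128,-.0984\])/AX=np.array([.6128,-.0984]); CA=np.array([.61285,-.0976])/' h.py; sed -i 's/-AX$/-CA/; s/\["wrist","side"\]/["side","side"]/' n.py; python3 n.py
```

```text
[ 0.6302 -0.1393  0.1679] r 0.04514376187828484 ang -67.43730143204269 0.021423666125955285 26.371607780456543 [-7.4 11.9 11.6]
side t 16.45 ctr ((-0.0038220612332224846, 0.11799849569797516), 0.06175953522324562) n 12 theta 2.98 p mm 15.69
side t 16.5 ctr ((0.0010097566992044449, 0.11638079583644867), 0.062331486493349075) n 12 theta 2.98 p mm 15.69
```

Request:
{"method": "drive_tool", "body": {"targets": [[0,0,0,0,4],[0,0,0,0,4],[0,0,0,0,4],[0,0,-4,0,4],[0,0,-4,0,4],[2,0,-2,0,4],[0,0,0,0,4],[0,0,0,0,4]]}}

```text
time_s: 17.5
tool_pos: [0.6301, -0.1205, 0.2647]
orientation: [[-0.001, 1.0, -0.002], [1.0, 0.001, 0.0], [0.0, -0.002, -1.0]]
ft_force: [-0.1, -0.1, -1.0]
finger_gap: 0.0398
grasp_force: 0.0
```

```bash
python3 - <<'E'
from h import *
o=get_obs(); print(o["time_s"],o["tool_pos"],o["ft_force"])
needle("wrist",c0=.0954,save="pics/w9.png"); needle("side",c0=.0954)
im,X,c=cloud("wrist"); z=X[...,2]
km=(z>.196)&(z<.206)&(im.max(2)<110)&(np.hypot(X[...,0]-CA[0],X[...,1]-CA[1])<.07)
if km.sum():
    q=X[km][:,:2]-CA; cc,r=cv2.minEnclosingCircle(q.astype(np.float32)); print(km.sum(),q.mean(0),cc,r,np.rad2deg(np.arctan2(cc[1],cc[0])))
E
```

```text
17.5 [ 0.63011225 -0.12052259  0.26466473] [-0.06711233 -0.06770627 -1.00639046]
wrist t 17.55 ctr ((-0.0007585568819195032, 0.09431331604719162), 0.03827202320098877) n 133 theta 2.988 p mm 15.73
side t 17.6 ctr ((0.0024146568030118942, 0.11877521127462387), 0.061355553567409515) n 12 theta 3.001 p mm 15.8
914 [ 0.01719898 -0.04224342] (0.017156831920146942, -0.04342826083302498) 0.010998577810823917 -68.44293425623538
```

View pics/w9.png

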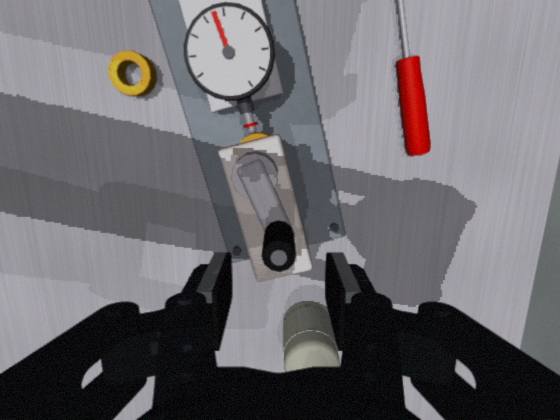

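The needle at (228,52)→(214,12) reads about 15.7 mm, 10 mm above the lowest reading. The knob at (279,245) is where I left it, and the hand is clear of everything.

```bash
python3 -c "
from cell import *
print(sign_off())"
```

```text
the job is handed in; nothing more can be done
None
```

I handed the job in: the gauge was set with the plunger at about 12.3 mm, the shaft was turned past its lowest (about 6 mm) and highest readings, and it stands at the highest, about 15.7 mm, with the gauge bearing on it and the hand off; the judged result is not known to me.

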